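# Pack and lock up three hexagonal printing blocks in the press bed

## Robot

A 6-joint arm with a two-finger parallel gripper is mounted at the origin on the work surface. World frame = base frame: x ahead of the robot, y to its left, z up, the work surface at z = 0. Lengths are in m, angles in rad, forces in N, time in s.
With the tool pointing down it reaches from about 0.3 to 0.775 m from the base axis. Payload 14.6 kg.
Tool frame: the origin (TCP) lies at the very end of the fingers, on their centre line; the grasp point (between the pads) lies 19 mm behind it (ctrl.hold_point_z is the distance from the TCP to the grasp point, in m); x points along the fingers, y is the direction in which the jaws open and shut, and the axes are right-handed (so a half turn about x gives the same grasp; the last joint's range is limited). The gripper opens to 94 mm and grips with 3 to 60 N. Pads are 16 mm wide; open, the fingers measure 119 mm over their backs; the gripper's body (75 mm by 177 mm) begins 78 mm behind the grasp point.
Start: joints at [1.047, 0.3, 1.521, -0, 1.321, -0.067], TCP at [0.243, 0.494, 0.205] pointing down, gripper open.
Joint ranges: [-3.03, 3.03], [-0.79, 2.21], [0.23, 2.52], [-1.04, 4.18], [0, 3.07], [-2.55, 2.55]. Speed limits (rad/s): [2.22, 2.22, 2.57, 3.14, 3.14, 3.14].

## Interface

Orientations are given as [roll, pitch, yaw] about the fixed x, y, z axes, in that order (R = Rz(yaw) Ry(pitch) Rx(roll)).
In Python, from station import get_obs, camera, ticket, ctrl gives the robot as it stands.
- The arm moves only by the tool step_arm, never from a script. Its argument "motion" is a list that holds one entry, the list of rows, each a list of 6 numbers: the shift along the tool's x, y, z in m, then the turn, a rotation vector about the tool's x, y, z in degrees. A call has 1 to 12 rows; each row shifts and turns the commanded pose from where the row before left it, along the tool's axes as they then stand; what a row does not reach is not made up. A row lasts 1/8 s, in which the tool goes at most 62.5 mm and 10.7 degrees, less where a joint would pass 70% of its speed; a pose out of reach is approached as far as the arm can. A call is refused whole if a number of a shift passes 0.0625 or a number of a turn 10.7, either way. A call with a gripper value outside its range is refused whole. "fingers" is the finger opening in m, from 0 to 0.094, set as the call begins (left out, the last holds). The fingers move at their own pace and stop on an object; "squeeze" is the grip in N (left out, the last holds). Time passes only in rows, so rows that do not move let the fingers close. It gives the time, the measured TCP pose, the force and the opening at its end, in the units of the state.
- get_obs(): the state, without advancing time (a new reading comes with each control period).
- camera(name): name is "scene" or "top" or "wrist"; returns a dict with "pixels" (384x512x3 uint8, red, green, blue), "fx", "fy", "cx", "cy" (pixels), "extrinsics" (4x4, takes a point from world to camera coordinates); the wrist camera has in their place "T_tool_cam" (4x4, takes a point from camera to tool coordinates, whose origin is the TCP and whose axes are the tool frame's). Camera axes: x right, y up, looking along -z (the intrinsics and any distortion apply to the point x, -y, -z); pixel columns grow to the right and rows downward; lengths in m; the calibration is good to about 2 mm. A picture is of the moment at which its call begins: read the wrist's pose just before it. There is no depth.
- ticket.hand_in(): hands the job in, once; it reports no verdict.
The state is a dict: "time_s": time; "qpos": joint angles; "joint_vel": joint speeds; "tau": joint torques, N m; "ee_pos": TCP position; "eef_rot": TCP orientation; "force": force on the tool from outside, world axes, zero at the start; "moment": the same for the moment, N m; "grip_width": finger opening in m.
Only numpy, scipy, OpenCV 4.12 (cv2) and the standard library are available. Lean on these libraries where they do the work, as an engineer would, in place of code of your own. Each camera call takes 0.05 s, during which the arm holds its last target.

## Task

Slide the yellow and the green hexagonal printing blocks across the press bed and pack them honeycomb-fashion against the black one: one directly in front of it (nearer the robot) along the left wall, the other in the notch to their right, so that all three lie flat with their flat faces touching. The black block stays in its corner. Slide the red-handled lock-up bar up snug against the pack so that everything stays tight, and leave the other things in the bed and on the table where they are.

Things in the scene. Friction and masses are not known exactly. Their poses are not given: they have to be found in the camera images.
- bed: plywood press bed, a tray open at the front, fixed. Origin on the table; bed x points to the back wall, away from the robot, bed y to the left wall. Floor top at 12 mm, wall tops at 32 mm. Inner faces: back wall bed x = +150 mm, left wall y = +200, right wall y = -340; floor's front edge x = -190. A roller bridge 170 mm high stands beyond the right wall (y -390 to -505)
- hex_black: hexagonal printing block with a black face, 90 mm across flats (104 across corners), 23 mm high, 0.22 kg, too wide to grip. Origin: centre of its underside; its flats face body x and every 60 degrees from it. Loose, already set in the far left corner: a flat against the back wall, a corner against the left wall, centre at bed (105, 148) mm
- hex_yellow: hexagonal printing block with a yellow face, 90 mm across flats (104 across corners), 23 mm high, 0.22 kg, too wide to grip. Origin: centre of its underside; its flats face body x and every 60 degrees from it. Starts loose nearer the robot, left or right, turned up to 0.3 rad. Packed, it and the green one are centred at bed (15, 148) and (60, 70) mm, either way round
- hex_green: hexagonal printing block with a green face, 90 mm across flats (104 across corners), 23 mm high, 0.22 kg, too wide to grip. Origin: centre of its underside; its flats face body x and every 60 degrees from it. Starts loose in the other of the two places (see yellow)
- lock_bar (a joint): lock-up bar's position, m: slides along bed x by the left wall, 0 nearest the robot, growing away from it, to 0.110. Aluminium bar 20 mm (x) by 105 mm (bed y 90 to 195), 19 mm high over the floor; its face to the blocks is at bed x = -115 mm + this value, which is 0.085 when snug on a tight pack. About 4 N of friction; stays where left
- bar_handle (a point): top middle of the bar's upright red handle, 72 mm above the table: a plate 14 mm thick (bed x), 60 mm wide (bed y), standing 41 mm above the bar, at bed x = -125 mm + joint, bed y = 142 mm
- plate_block: rectangular brass-faced printing block, 50 by 85 by 23 mm, lying loose in the bed near the back wall on the right; origin at the centre of its underside. Not to be disturbed
- ink_can: dark-labelled ink can, 84 mm across, 75 mm high, on the table left of the bed; origin at the centre of its underside. Leave alone
- ink_jar: amber ink jar, 70 mm across, 80 mm high, on the table left of the bed; origin at the centre of its underside. Leave alone
- spatula: ink spatula lying on the table far left; its x axis runs along it. Leave alone
There are look-alikes about, which are no part of the job. What is shaped like the hex_black but turquoise or white is not meant.

How it is judged:
At the end, for the whole second after the job is handed in: All three blocks at rest, flat on the bed, each pair of centres under 93.5 mm apart (gaps up to 3.5 mm), flats square to the bed within 0.08 rad; the black one within 4.5 mm of its corner place; the lock-up bar at rest at 0.079 m or more (snug to the pack within 6 mm in all) (horizontal distance between hex_black and hex_yellow below 0.0935 m and horizontal distance between each of hex_black, hex_yellow and hex_green below 0.0935 m and (angle between the x axis of hex_black and the x axis of bed, either way round below 0.08 rad or angle between the x axis of hex_black and the x axis of bed, either way round between 0.967 and 1.127 rad) and z of each of hex_black, hex_yellow, hex_green in the frame of bed below 0.016 m and angle between each of hex_black, hex_yellow, hex_green's own z axis and vertical below 0.05 rad and linear speed of each of hex_black, hex_yellow, hex_green below 0.01 m/s and (angle between the x axis of hex_yellow and the x axis of bed, either way round below 0.08 rad or angle between the x axis of hex_yellow and the x axis of bed, either way round between 0.967 and 1.127 rad) and (angle between the x axis of hex_green and the x axis of bed, either way round below 0.08 rad or angle between the x axis of hex_green and the x axis of bed, either way round between 0.967 and 1.127 rad) and x of hex_black in the frame of bed above 0.1005 m and y of hex_black in the frame of bed above 0.1435 m and value of joint lock_bar above 0.079 m and velocity of joint lock_bar below 0.01 m/s); the robot touches nothing.
It fails at once if another thing is shoved more than 20 mm (distance of any of plate_block, ink_can, ink_jar, spatula from where it was at the start of the episode above 0.02 m).
It fails at once if a hexagonal block is tipped or climbs on another (angle between any of hex_black, hex_yellow, hex_green's own z axis and vertical above 0.35 rad).
It also fails if it takes over 72 s, if anything falls off the work surface, if the arm or the gripper's body presses on something with over 40 N, if the wrist force passes 120 N, or if a joint passes its speed limit or range.

## Working session

There is one attempt and no reset: what is moved stays moved. The work goes in short steps, Python scripts to look and compute and a tool call to move; the robot and the scene stay as the last step left them, time stands still between calls to the robot, and variables do not carry over. Pictures are saved under pics/ and viewed, and the job is handed in when it is done.

Besides the shell and the picture viewer there is one more tool, called after "Emit:" as name(argument=value, ...) on one line, values as JSON. step_arm: Moves the arm, as the interface text tells. Its arguments: {"type":"object","properties":{"motion":{"type":"array","items":{"type":"array","items":{"type":"array","items":{"type":"number"}}}},"fingers":{"type":"number"},"squeeze":{"type":"number"}},"required":["motion"]}

```bash
ls; mkdir -p pics
python3 - <<'E'
from station import get_obs, camera, ticket, ctrl
import cv2,numpy as np
o=get_obs();print(o, ctrl.hold_point_z)
for n in ["scene","top"]:
    c=camera(n);cv2.imwrite(f"pics/{n}0.png",c["pixels"][:,:,::-1]);print(n,c["fx"],c["fy"],c["cx"],c["cy"],np.round(c["extrinsics"],4).tolist(),[k for k in c])
E
```

```text
pics
{'time_s': 0.0, 'qpos': array([ 1.04740811e+00,  3.00491552e-01,  1.52161462e+00, -1.08594259e-05,
        1.32069974e+00, -6.65953655e-02]), 'joint_vel': array([-0.0011421 , -0.00023879, -0.00100272, -0.00147746, -0.00119865,
       -0.0003448 ]), 'tau': array([-2.91889650e-03, -5.31791174e+01, -3.52748716e+01,  7.07380241e-02,
        2.42361089e-02, -1.15462803e-04]), 'ee_pos': array([0.24245341, 0.49336692, 0.20486093]), 'eef_rot': array([-1.62872244,  1.56958302, -2.0855126 ]), 'force': array([ 0.33819184, -0.19205093,  0.0287076 ]), 'moment': array([ 0.01749168,  0.00348558, -0.03289104]), 'grip_width': 0.09390953546670637} 0.0188
scene 397.81227942123434 397.81227942123434 257.3585043005293 197.73739110182285 [[-0.0404, 0.9991, 0.009, -0.2112], [-0.6664, -0.0336, 0.7448, 0.3306], [0.7445, 0.0241, 0.6672, -1.7286], [0.0, 0.0, 0.0, 1.0]] ['pixels', 'fx', 'fy', 'cx', 'cy', 'extrinsics']
top 350.8921315431057 350.8921315431057 258.69846820770704 192.1412542854857 [[0.0057, -1.0, 0.0079, 0.2209], [0.9898, 0.0068, 0.1422, -0.5546], [-0.1423, 0.007, 0.9898, -1.0381], [0.0, 0.0, 0.0, 1.0]] ['pixels', 'fx', 'fy', 'cx', 'cy', 'extrinsics']
```

View pics/scene0.png

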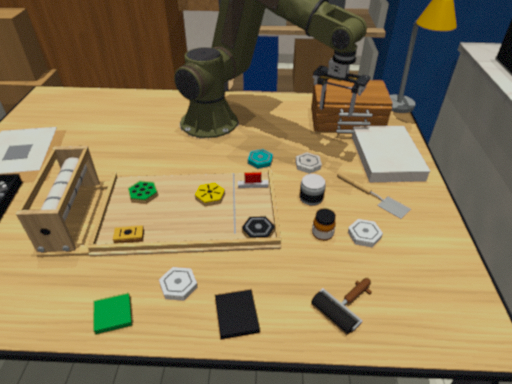

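View pics/top0.png

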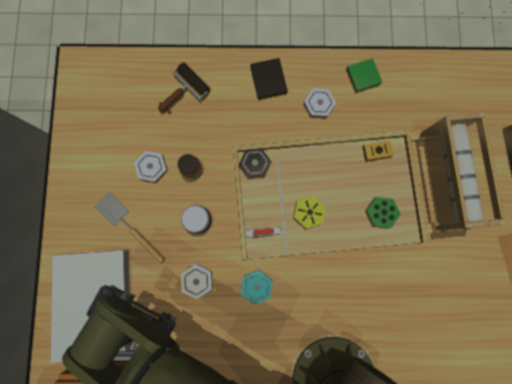

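The scene shows black hex at top-image (255,163), yellow (310,212), green (383,212), red handle (263,232), and brass plate (378,150). Look-alikes are the turquoise (257,287) and white (150,167), (197,282), (320,102) hexes. They lie outside the bed, so they aren't meant. I'll confirm this in an enlarged crop.

```bash
cat > h.py <<'E'
from station import get_obs, camera, ticket, ctrl
import cv2,numpy as np
from scipy.spatial.transform import Rotation as R
def ray(c,u,v,z):
    E=c["extrinsics"];Rm=E[:3,:3];t=E[:3,3];o=-Rm.T@t
    d=Rm.T@np.array([(u-c["cx"])/c["fx"],-(v-c["cy"])/c["fy"],-1.])
    return o+d*(z-o[2])/d[2]
def proj(c,p):
    q=c["extrinsics"][:3,:3]@np.array(p)+c["extrinsics"][:3,3]
    return np.array([c["cx"]+c["fx"]*q[0]/-q[2], c["cy"]-c["fy"]*q[1]/-q[2]])
E
python3 - <<'E'
from h import *
c=camera("top");im=c["pixels"][:,:,::-1]
cr=im[125:265,230:430];cv2.imwrite("pics/crop0.png",cv2.resize(cr,None,fx=4,fy=4,interpolation=cv2.INTER_CUBIC))
E
```

```text
(no output)
```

View pics/crop0.png

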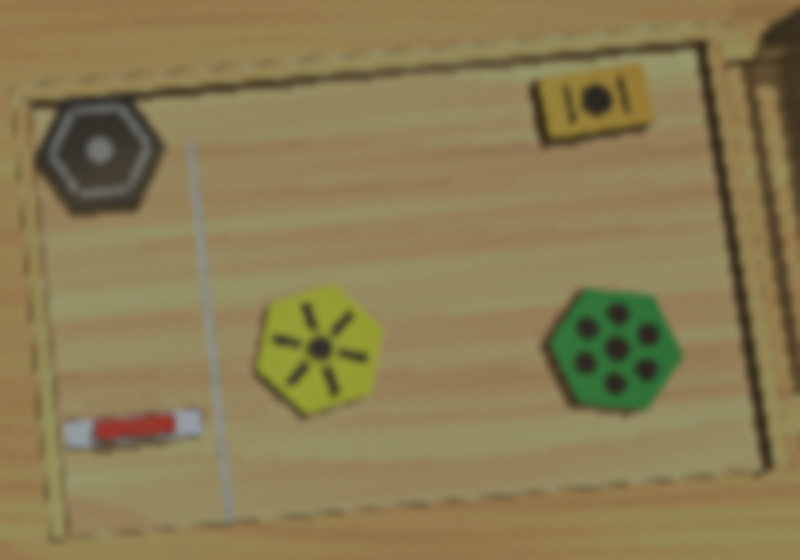

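```bash
cat >> h.py <<'E'
MASKS=dict(yellow=((24,120,90),(34,255,255)),green=((45,110,50),(75,255,255)),red=((0,160,100),(8,255,255)))
def blob(c,name,roi=None,k=4):
    im=c["pixels"][:,:,::-1]; im=cv2.resize(im,None,fx=k,fy=k,interpolation=cv2.INTER_CUBIC)
    h=cv2.cvtColor(im,cv2.COLOR_BGR2HSV); lo,hi=MASKS[name]
    m=cv2.inRange(h,np.array(lo),np.array(hi))
    if name=="red": m|=cv2.inRange(h,np.array((172,160,100)),np.array((180,255,255)))
    if roi:
        z=np.zeros_like(m);u0,v0,u1,v1=[q*k for q in roi];z[v0:v1,u0:u1]=1;m=m*z
    m=cv2.morphologyEx(m,cv2.MORPH_CLOSE,np.ones((25,25)))
    cs,_=cv2.findContours(m,cv2.RETR_EXTERNAL,cv2.CHAIN_APPROX_NONE)
    cc=max(cs,key=cv2.contourArea)[:,0,:].astype(float)
    return (cc+0.5)/k-0.5
def hexpose(P):
    # P: contour world pts (n,2); centroid + 6-fold phase + across flats estimate
    poly=P.astype(np.float32); M=cv2.moments(poly.reshape(-1,1,2)*1000)
    ctr=np.array([M["m10"],M["m01"]])/M["m00"]/1000
    hull=cv2.convexHull(poly)[:,0,:]
    d=P-ctr
    th=np.arctan2(d[:,1],d[:,0]);r=np.hypot(*d.T)
    # resample uniform in angle
    g=np.linspace(-np.pi,np.pi,720,endpoint=False);rr=np.interp(g,np.sort(th),r[np.argsort(th)],period=2*np.pi)
    ph=np.angle(np.sum(rr*np.exp(-6j*g)))  # r max at corners: cos(6(g-c))
    corner=-ph/6
    flat=corner+np.pi/6
    flat=(flat+np.pi/6)%(np.pi/3)-np.pi/6
    return ctr,flat,2*np.sqrt(M["m00"]*1e-6/(2*np.sqrt(3)))
def hexw(c,name,z=0.035,roi=None):
    P=np.array([ray(c,u,v,z)[:2] for u,v in blob(c,name,roi)])
    return hexpose(P)
E
python3 - <<'E'
from h import *
c=camera("top")
for n in ["yellow","green"]:
    print(n,hexw(c,n,roi=(235,130,425,260)))
b=blob(c,"red",(235,200,300,260));P=np.array([ray(c,u,v,0.072)[:2] for u,v in b]);print("red",cv2.minAreaRect((P*1000).astype(np.float32)))
k=4
f=lambda x,y:(230+(x+.5)/k-.5,125+(y+.5)/k-.5)
for nm,x,y,z in [("wall TL in",32,103,.032),("TR in",703,44,.032),("BR in",768,468,.032),("BL in",62,535,.032),("black",99,152,.035),("line top",192,145,.012),("line bot",229,522,.012),("plate",596,99,.035)]:
    print(nm,np.round(ray(c,*f(x,y),z),4))
s=camera("scene")
for n in ["yellow","green"]:
    print(n,hexw(s,n,roi=(90,165,285,250)))
E
```

```text
yellow (array([0.49375442, 0.06930124]), np.float64(0.32737429493470005), np.float64(0.09110831826749001))
green (array([ 0.49514689, -0.15737597]), np.float64(-0.09923569465545545), np.float64(0.08770117665800452))
red ((433.016845703125, 210.73654174804688), (9.90120792388916, 52.51616287231445), 6.322177410125732)
wall TL in [0.6863 0.2913 0.032 ]
TR in [ 0.7385 -0.2399  0.032 ]
BR in [ 0.4057 -0.2715  0.032 ]
BL in [0.3528 0.264  0.032 ]
black [0.6466 0.2384 0.035 ]
line top [0.6582 0.1645 0.012 ]
line bot [0.3624 0.1366 0.012 ]
plate [ 0.6922 -0.1518  0.035 ]
yellow (array([0.50095005, 0.07064255]), np.float64(0.31872773247281827), np.float64(0.09275972414622558))
green (array([ 0.50348225, -0.15546465]), np.float64(-0.09231833701418435), np.float64(0.08857665375043916))
```

```bash
cat >> h.py <<'E'
YAW=0.096;O=np.array([.5563,.0810])
def b2w(x,y):
    c,s=np.cos(YAW),np.sin(YAW);return O+np.array([c*x-s*y,s*x+c*y])/1000
def w2b(p):
    c,s=np.cos(YAW),np.sin(YAW);d=(np.array(p[:2])-O)*1000;return np.array([c*d[0]+s*d[1],-s*d[0]+c*d[1]])
def toolR(deg):  # tool z axis horizontal pointing at bed angle deg; x down
    a=np.deg2rad(deg)+YAW
    z=np.array([np.cos(a),np.sin(a),0]);x=np.array([0,0,-1.]);y=np.cross(z,x)
    return np.column_stack([x,y,z])
def now():
    o=get_obs();return o,R.from_euler("xyz",o["eef_rot"]).as_matrix()
def status():
    o,Rm=now();z=Rm[:,2]
    print("t %.2f tcp bed %s z %.4f zaxis bed deg %.2f tilt %s F %s q6 %.2f grip %.4f"%(o["time_s"],np.round(w2b(o["ee_pos"]),1),o["ee_pos"][2],np.rad2deg(np.arctan2(z[1],z[0])-YAW),np.round(Rm[:2,0],4),np.round(o["force"],1),o["qpos"][5],o["grip_width"]))
def plan(bx,by,z,deg=None):
    o,Rm=now();T=toolR(deg) if deg is not None else Rm
    rv=np.rad2deg(R.from_matrix(Rm.T@T).as_rotvec())
    d=np.append(b2w(bx,by),z)-o["ee_pos"]
    print("turn(tool now)",np.round(rv,2)," shift old axes",np.round(Rm.T@d*1000,1)," shift after turn",np.round(T.T@d*1000,1))
E
python3 - <<'E'
from h import *
status()
plan(-100.5,-71,.02,60);plan(-100.5,-71,.02,-120)
E
```

```text
t 0.25 tcp bed [-272.8  440.7] z 0.2052 zaxis bed deg -31.68 tilt [-0.0003 -0.0004] F [ 0.1  0.4 -0.6] q6 -0.07 grip 0.0938
turn(tool now) [-9.168e+01 -3.000e-02  2.000e-02]  shift old axes [ 185.4 -344.9  415.3]  shift after turn [ 185.2 -405.  -357. ]
turn(tool now) [8.832e+01 2.000e-02 3.000e-02]  shift old axes [ 185.4 -344.9  415.3]  shift after turn [185.2 405.  357. ]
```

Emit:
step_arm(motion=[[[0, 0, 0, 9.81, 0, 0], [0, 0, 0, 9.81, 0, 0], [0, 0, 0, 9.81, 0, 0], [0, 0, 0, 9.81, 0, 0], [0, 0, 0, 9.81, 0, 0], [0, 0, 0, 9.81, 0, 0], [0, 0, 0, 9.81, 0, 0], [0, 0, 0, 9.81, 0, 0], [0, 0, 0, 9.81, 0, 0], [0, 0.04, 0.035, 0, 0, 0], [0, 0.04, 0.035, 0, 0, 0], [0, 0.04, 0.035, 0, 0, 0]]], fingers=0.02, squeeze=20)

```text
time_s: 1.75
ee_pos: [0.3086, 0.3468, 0.2054]
eef_rot: [1.074, 1.571, -0.923]
force: [0.6, 0.0, 0.0]
grip_width: 0.0198
```

Emit:
step_arm(motion=[[[0, 0.04, 0.036, 0, 0, 0], [0, 0.04, 0.036, 0, 0, 0], [0, 0.04, 0.036, 0, 0, 0], [0, 0.04, 0.036, 0, 0, 0], [0, 0.04, 0.036, 0, 0, 0], [0, 0.04, 0.036, 0, 0, 0], [0.02, 0.045, 0.036, 0, 0, 0], [0.03, 0, 0, 0, 0, 0], [0.03, 0, 0, 0, 0, 0], [0.02, 0, 0, 0, 0, 0]]])

```text
time_s: 3.0
ee_pos: [0.463, 0.0008, 0.1041]
eef_rot: [-1.239, 1.57, 3.046]
force: [0.5, 0.5, -0.1]
grip_width: 0.0204
```

Run:
```python
from h import *
status();plan(-100.5,-71,.02,-120)
c=camera("top");cv2.imwrite("pics/t1.png",cv2.resize(c["pixels"][120:270,225:435,::-1],None,fx=3.5,fy=3.5,interpolation=cv2.INTER_CUBIC))
w=camera("wrist");cv2.imwrite("pics/w1.png",w["pixels"][:,:,::-1]);print(np.round(w["T_tool_cam"],3).tolist(),w["fx"])
```

```text
t 3.00 tcp bed [-100.6  -70.9] z 0.1041 zaxis bed deg -119.99 tilt [-0.0013  0.0001] F [ 0.5  0.5 -0.1] q6 0.35 grip 0.0204
turn(tool now) [0.01 0.02 0.07]  shift old axes [84.1  0.2 -0. ]  shift after turn [84.1  0.1  0. ]
[[0.001, 0.258, -0.966, -0.179], [1.0, 0.0, 0.001, 0.0], [0.001, -0.966, -0.258, -0.076], [0.0, 0.0, 0.0, 1.0]] 304.26505949938894
```

View pics/t1.png

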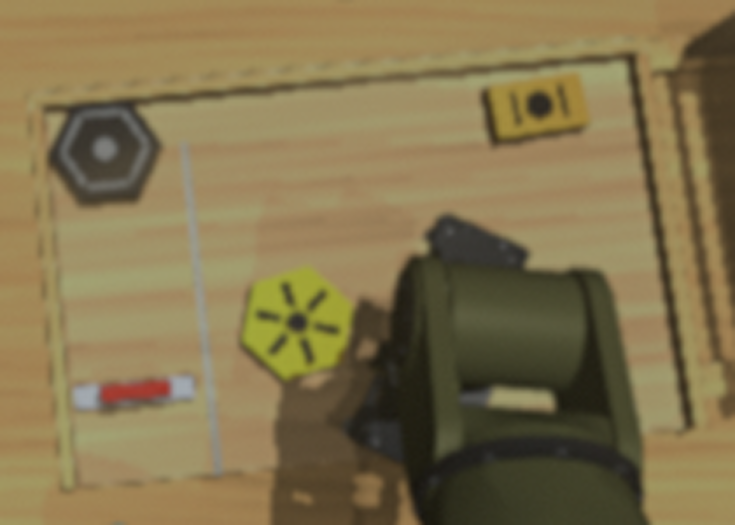

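View pics/w1.png

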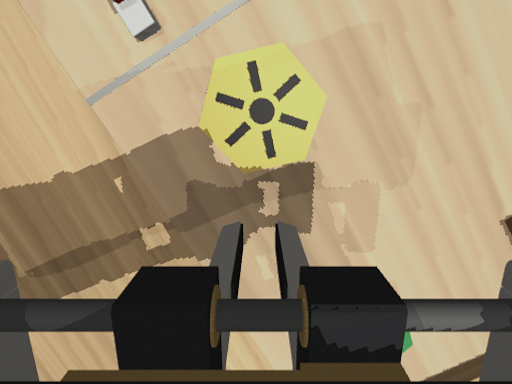

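Wrist view: yellow is centred at (262,110), straight ahead of the fingers. I'll lower the fingers and push.

Emit:
step_arm(motion=[[[0.035, 0, 0, 0, 0, 0], [0.035, 0, 0, 0, 0, 0], [0.014, 0, 0, 0, 0, 0], [0, 0, -0.012, 0, 0, 0], [0, 0, -0.012, 0, 0, 0], [0, 0, -0.01, 0, 0, 0], [0, 0, -0.01, 0, 0, 0], [0, 0, -0.01, 0, 0, 0], [0, 0, -0.01, 0, 0, 0], [0, 0, -0.01, 0, 0, 0], [0, 0, -0.01, 0, 0, 0]]])

```text
time_s: 4.47
ee_pos: [0.4985, 0.078, 0.0215]
eef_rot: [1.746, 1.571, -0.252]
force: [-1.5, -2.7, 2.2]
grip_width: 0.0199
```

```bash
cat >> h.py <<'E'
def wray(w,o,u,v,z):
    Rm=R.from_euler("xyz",o["eef_rot"]).as_matrix();T=w["T_tool_cam"]
    d=Rm@T[:3,:3]@np.array([(u-w["cx"])/w["fx"],-(v-w["cy"])/w["fy"],-1.]);c0=np.array(o["ee_pos"])+Rm@T[:3,3]
    return c0+d*(z-c0[2])/d[2]
def whex(name,save=None,roi=None):
    o=get_obs();w=camera("wrist")
    if save: cv2.imwrite(save,w["pixels"][:,:,::-1])
    b=blob(w,name,roi,k=2)
    P=np.array([wray(w,o,u,v,0.035)[:2] for u,v in b]);c,a,f=hexpose(P)
    print("wrist",name,"bed",np.round(w2b(c),1),"rel yaw %.3f af %.4f"%(a-YAW,f));return w,o
def thex(name,save=None,roi=(235,130,425,260)):
    c=camera("top")
    if save: cv2.imwrite(save,cv2.resize(c["pixels"][120:270,225:435,::-1],None,fx=3.5,fy=3.5,interpolation=cv2.INTER_CUBIC))
    p,a,f=hexw(c,name,roi=roi);print("top",name,"bed",np.round(w2b(p),1),"rel yaw %.3f af %.4f"%(a-YAW,f))
E
python3 - <<'E'
from h import *
status();whex("yellow","pics/w2.png");thex("yellow")
E
```

```text
t 4.47 tcp bed [-57.8   2.5] z 0.0215 zaxis bed deg -119.97 tilt [ 0.0001 -0.    ] F [-1.5 -2.7  2.2] q6 0.51 grip 0.0199
wrist yellow bed [-41.7  53.8] rel yaw 0.118 af 0.0410
top yellow bed [-20.  58.] rel yaw -0.078 af 0.0743
```

View pics/w2.png

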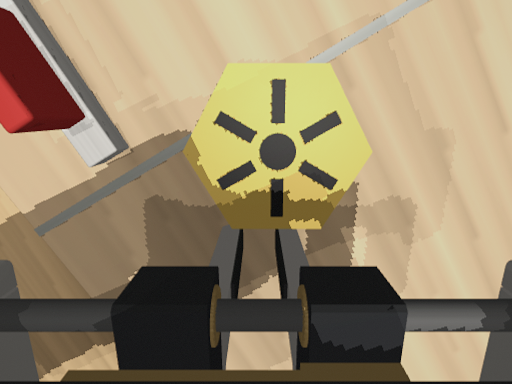

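Emit:
step_arm(motion=[[[0, 0, 0.012, 0, 0, 0], [0, 0.012, 0, 0, 0, 0], [0, 0, -0.011, 0, 0, 0], [0, -0.002, -0.009, 0, 0, 0], [0, -0.0025, -0.01, 0, 0, 0], [0, -0.0025, -0.01, 0, 0, 0], [0, -0.0025, -0.01, 0, 0, 0], [0, -0.0025, -0.01, 0, 0, 0], [0, -0.0025, -0.01, 0, 0, 0], [0, -0.0025, -0.01, 0, 0, 0]]])

```text
time_s: 5.82
ee_pos: [0.5219, 0.142, 0.0214]
eef_rot: [-0.397, 1.571, -2.394]
force: [-1.1, -1.9, 1.0]
grip_width: 0.0197
```

```bash
sed -i 's/yellow=((24,120,90)/yellow=((22,110,55)/' h.py
python3 - <<'E'
from h import *
status();whex("yellow","pics/w3.png");thex("yellow")
E
```

```text
t 5.83 tcp bed [-28.4  64.1] z 0.0214 zaxis bed deg -119.96 tilt [-0. -0.] F [-1.1 -1.9  1. ] q6 0.62 grip 0.0197
wrist yellow bed [-11.6 106.1] rel yaw -0.057 af 0.0744
top yellow bed [ 126.2 -265.5] rel yaw 0.264 af 0.0900
```

View pics/w3.png

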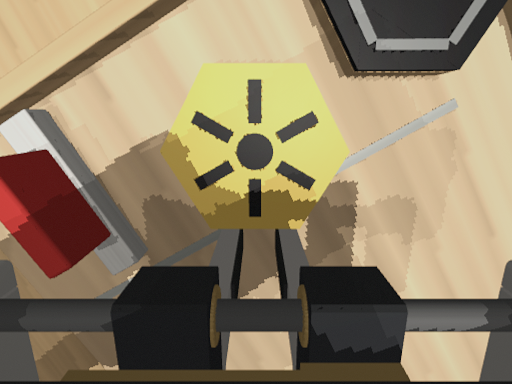

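Run:
```python
from h import *
o=get_obs();w=camera("wrist")
for n,u,v,z in [("yel",255,152,.035),("yel top edge L",204,63,.035),("yel top edge R",305,63,.035),("black low corner L",357,70,.035),("bk low R",460,68,.035),("bar near corner top",25,112,.031),("bar lower",130,268,.031),("yel left corner",166,150,.035)]:
    print(n,np.round(w2b(wray(w,o,u,v,z)),1))
```

```text
yel [ -2.7 113.1]
yel top edge L [ -2.5 164.8]
yel top edge R [ 41.7 139.3]
black low corner L [ 63.  123.2]
bk low R [108.7  98. ]
bar near corner top [-99.5 193.1]
bar lower [-105.7   89.4]
yel left corner [-44.  138.1]
```

Emit:
step_arm(motion=[[[0, -0.002, -0.01, 0, 0, 0], [0, -0.002, -0.01, 0, 0, 0], [0, -0.002, -0.01, 0, 0, 0], [0, -0.001, -0.004, 0, 0, 0], [0, 0, 0, 0, 0, 0]]])

```text
time_s: 6.6
ee_pos: [0.5295, 0.1755, 0.0215]
eef_rot: [2.803, 1.571, 0.806]
force: [-0.5, 0.1, 0.3]
grip_width: 0.0201
```

Run:
```python
from h import *
status();whex("yellow","pics/w4.png")
```

```text
t 6.60 tcp bed [-17.6  96.7] z 0.0215 zaxis bed deg -119.94 tilt [0.0001 0.0001] F [-0.5  0.1  0.3] q6 0.68 grip 0.0201
wrist yellow bed [ -2.4 138.1] rel yaw 0.107 af 0.0701
```

View pics/w4.png

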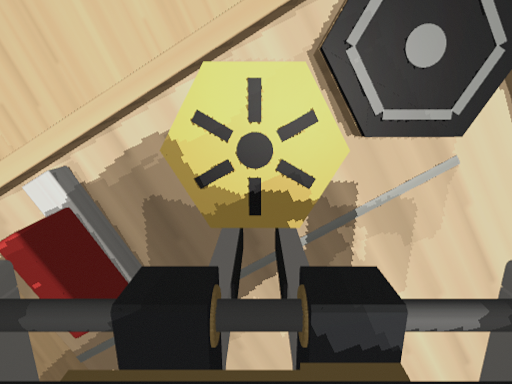

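Run:
```python
from h import *
o=get_obs();w=camera("wrist")
for n,u,v,z in [("yel",255,150,.035),("black",426,45,.035),("yel BackL",204,61,.035),("yel BackR",306,63,.035),("bk frontL",321,48,.035),("bk frontR",365,136,.035),("yel left corner",164,148,.035),("wall inner top",165,86,.032),("wall top2",280,12,.032)]:
    print(n,np.round(w2b(wray(w,o,u,v,z)),1))
```

```text
yel [  8.6 146.1]
black [108.5 148.5]
yel BackL [  8.8 197.6]
yel BackR [ 52.9 171. ]
bk frontL [ 62.6 173.5]
bk frontR [ 63.4 123.1]
yel left corner [-33.5 171.6]
wall inner top [-15.7 198.2]
wall top2 [ 53.3 198.4]
```

Emit:
step_arm(motion=[[[0, -0.001, -0.002, 0, 0, 0], [0, 0, 0, 0, 0, 0], [0, 0.002, 0.015, 0, 0, 0], [-0.04, 0, 0.01, 0, 0, 0], [-0.045, 0, 0, 10, 0, 0], [0, 0, 0, 10, 0, 0], [0, 0, 0, 10, 0, 0], [0, 0, 0, 10, 0, 0], [0, 0, 0, 10, 0, 0], [0, 0, 0, 10, 0, 0]]])

```text
time_s: 7.95
ee_pos: [0.5206, 0.153, 0.1064]
eef_rot: [0.05, 1.571, -3.001]
force: [-0.3, 0.8, 0.1]
grip_width: 0.0197
```

Run:
```python
from h import *
status();plan(-150,142,.105,180)
c=camera("top");cv2.imwrite("pics/t5.png",cv2.resize(c["pixels"][120:270,225:435,::-1],None,fx=3.5,fy=3.5,interpolation=cv2.INTER_CUBIC))
```

```text
t 7.95 tcp bed [-28.6  75.1] z 0.1064 zaxis bed deg -180.32 tilt [-0.0002 -0.    ] F [-0.3  0.8  0.1] q6 1.70 grip 0.0197
turn(tool now) [-0.32  0.01 -0.  ]  shift old axes [  1.4 -66.3 121.7]  shift after turn [  1.4 -66.9 121.4]
```

View pics/t5.png

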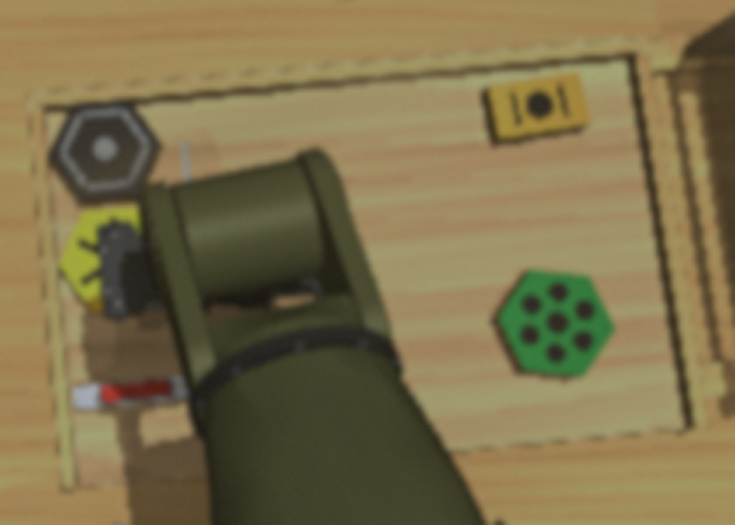

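Top view: yellow sits at (100,258) by the left wall, just in front of black. I'll go behind the red handle next.

Emit:
step_arm(motion=[[[0, -0.03, 0.03, 0, 0, 0], [0, -0.037, 0.04, 0, 0, 0], [0, 0, 0.051, 0, 0, 0], [0, 0, 0, 0, 0, 0]]])

```text
time_s: 8.5
ee_pos: [0.3914, 0.2083, 0.1063]
eef_rot: [0.293, 1.57, -2.748]
force: [0.3, 0.1, 0.2]
grip_width: 0.02
```

Run:
```python
from h import *
status();o=get_obs();w=camera("wrist");cv2.imwrite("pics/w6.png",w["pixels"][:,:,::-1])
```

```text
t 8.50 tcp bed [-151.9  142.5] z 0.1063 zaxis bed deg -179.71 tilt [-0.001  -0.0004] F [0.3 0.1 0.2] q6 1.88 grip 0.0200
```

View pics/w6.png

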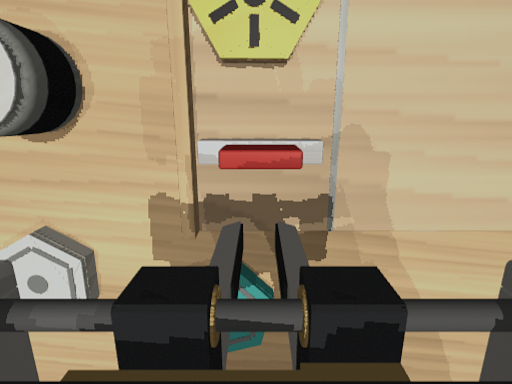

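Emit:
step_arm(motion=[[[0.04, 0, 0, 0, 0, 0], [0.022, 0, 0, 0, 0, 0], [0, 0, -0.015, 0, 0, 0], [0, 0, -0.01, 0, 0, 0], [0, 0, -0.01, 0, 0, 0], [0, 0, -0.01, 0, 0, 0], [0, 0, -0.01, 0, 0, 0], [0, 0, -0.01, 0, 0, 0], [0, 0, -0.008, 0, 0, 0], [0, 0, 0, 0, 0, 0]]])

```text
time_s: 9.8
ee_pos: [0.4673, 0.216, 0.0443]
eef_rot: [-3.033, 1.57, 0.205]
force: [-0.2, -0.7, -0.2]
grip_width: 0.0198
```

Run:
```python
from h import *
status();o=get_obs();w=camera("wrist");cv2.imwrite("pics/w7.png",w["pixels"][:,:,::-1])
```

```text
t 9.80 tcp bed [-75.6 142.9] z 0.0443 zaxis bed deg -179.98 tilt [0.0008 0.0002] F [-0.2 -0.7 -0.2] q6 1.84 grip 0.0198
```

View pics/w7.png

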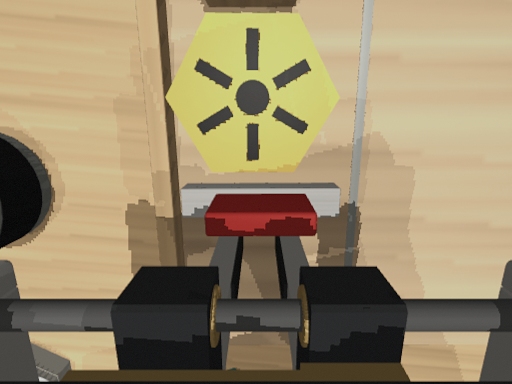

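Emit:
step_arm(motion=[[[0, 0, -0.007, 0, 0, 0], [0, 0, -0.006, 0, 0, 0], [0, 0, -0.005, 0, 0, 0], [0, 0, 0, 0, 0, 0]]])

```text
time_s: 10.35
ee_pos: [0.485, 0.2177, 0.0443]
eef_rot: [-3.036, 1.57, 0.203]
force: [-0.5, 0.4, -0.2]
grip_width: 0.0204
```

Emit:
step_arm(motion=[[[0, 0, -0.003, 0, 0, 0]]])

```text
time_s: 10.48
ee_pos: [0.4873, 0.2179, 0.0444]
eef_rot: [0.185, 1.57, -2.86]
force: [-4.4, 0.3, 0.8]
grip_width: 0.0199
```

Emit:
step_arm(motion=[[[0, 0, -0.002, 0, 0, 0]]])

```text
time_s: 10.6
ee_pos: [0.4893, 0.2181, 0.0444]
eef_rot: [0.119, 1.57, -2.926]
force: [-7.1, -0.2, 2.7]
grip_width: 0.02
```

Run:
```python
from h import *
status();o=get_obs();w=camera("wrist");cv2.imwrite("pics/w8.png",w["pixels"][:,:,::-1])
```

```text
t 10.60 tcp bed [-53.5 142.9] z 0.0444 zaxis bed deg -179.96 tilt [-0.0008 -0.0002] F [-7.1 -0.2  2.7] q6 1.82 grip 0.0200
```

View pics/w8.png

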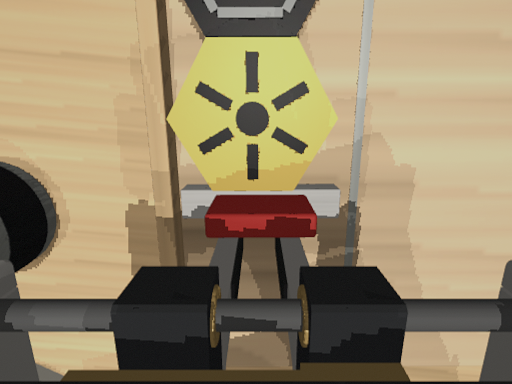

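Emit:
step_arm(motion=[[[0, 0, -0.0015, 0, 0, 0], [0, 0, 0, 0, 0, 0]]])

```text
time_s: 10.9
ee_pos: [0.4895, 0.2181, 0.0443]
eef_rot: [0.135, 1.567, -2.91]
force: [-15.6, -1.7, 9.4]
grip_width: 0.0199
```

Emit:
step_arm(motion=[[[0, 0, -0.0015, 0, 0, 0], [0, 0, 0, 0, 0, 0]]])

```text
time_s: 11.15
ee_pos: [0.4896, 0.2181, 0.0444]
eef_rot: [0.134, 1.563, -2.91]
force: [-29.1, -4.9, 17.1]
grip_width: 0.0201
```

Emit:
step_arm(motion=[[[0, 0, 0.012, 0, 0, 0], [-0.033, 0, 0.003, 0, 0, 0], [-0.033, 0, 0, -10, 0, 0], [0, 0, 0, -10, 0, 0], [0, 0, 0, -10, 0, 0], [0, 0, 0, -10, 0, 0], [0, 0, 0, -10, 0, 0], [0, 0, 0, -10, 0, 0]]])

```text
time_s: 12.15
ee_pos: [0.478, 0.217, 0.1107]
eef_rot: [2.218, 1.569, 0.226]
force: [0.0, 0.4, -0.3]
grip_width: 0.0199
```

Run:
```python
from h import *
status();plan(-116,-289,.11,-120)
```

```text
t 12.15 tcp bed [-64.9 142.9] z 0.1107 zaxis bed deg -119.64 tilt [0.0017 0.0004] F [ 0.   0.4 -0.3] q6 0.78 grip 0.0199
turn(tool now) [ 0.36 -0.06 -0.08]  shift old axes [  0.5 169.2 400.6]  shift after turn [  0.7 171.7 399.6]
```

Emit:
step_arm(motion=[[[0, 0.021, 0.05, 0.36, 0, 0], [0, 0.0215, 0.05, 0, 0, 0], [0, 0.0215, 0.05, 0, 0, 0], [0, 0.0215, 0.05, 0, 0, 0], [0, 0.0215, 0.05, 0, 0, 0], [0, 0.0215, 0.05, 0, 0, 0], [0, 0.0215, 0.05, 0, 0, 0], [0, 0.0215, 0.05, 0, 0, 0], [0, 0, 0, 0, 0, 0]]])

```text
time_s: 13.28
ee_pos: [0.4655, -0.2212, 0.1106]
eef_rot: [1.271, 1.569, -0.737]
force: [0.3, 0.2, -0.2]
grip_width: 0.02
```

Run:
```python
from h import *
status();whex("green","pics/w9.png")
c=camera("top");cv2.imwrite("pics/t9.png",cv2.resize(c["pixels"][120:270,225:435,::-1],None,fx=3.5,fy=3.5,interpolation=cv2.INTER_CUBIC))
```

```text
t 13.28 tcp bed [-119.4 -292.1] z 0.1106 zaxis bed deg -120.55 tilt [ 0.0014 -0.0012] F [ 0.3  0.2 -0.2] q6 -0.08 grip 0.0200
wrist green bed [-103.2 -238.2] rel yaw 0.354 af 0.0566
```

View pics/w9.png

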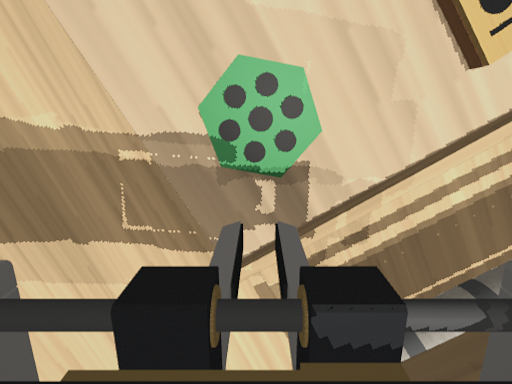

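View pics/t9.png

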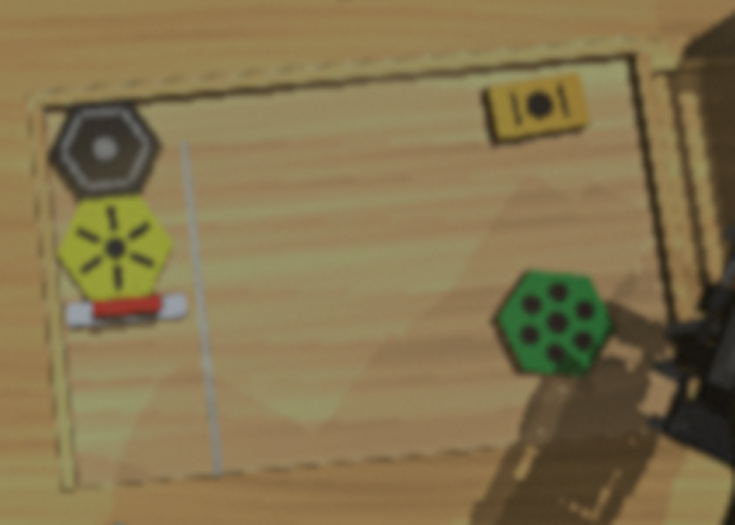

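Wrist view: green is at (261,118), dead ahead of the fingers. Top view: yellow lies tight between black and the bar.

Emit:
step_arm(motion=[[[0.035, -0.004, 0, -0.5, 0, 0], [0.035, 0, 0, 0, 0, 0], [0.019, 0, 0, 0, 0, 0], [0, 0, -0.012, 0, 0, 0], [0, 0, -0.01, 0, 0, 0], [0, 0, -0.01, 0, 0, 0], [0, 0, -0.01, 0, 0, 0], [0, 0, -0.01, 0, 0, 0], [0, 0, -0.01, 0, 0, 0], [0, 0, -0.01, 0, 0, 0], [0, 0, -0.01, 0, 0, 0], [0, 0, 0, 0, 0, 0]]])

```text
time_s: 14.88
ee_pos: [0.496, -0.1408, 0.0212]
eef_rot: [-2.257, 1.57, 2.032]
force: [-0.3, -0.5, 0.5]
grip_width: 0.0197
```

Run:
```python
from h import *
status();whex("green","pics/w10.png")
```

```text
t 14.88 tcp bed [ -81.3 -215. ] z 0.0212 zaxis bed deg -119.78 tilt [-0.0003  0.0005] F [-0.3 -0.5  0.5] q6 0.08 grip 0.0197
wrist green bed [ -70.8 -177.7] rel yaw 0.234 af 0.0586
```

View pics/w10.png

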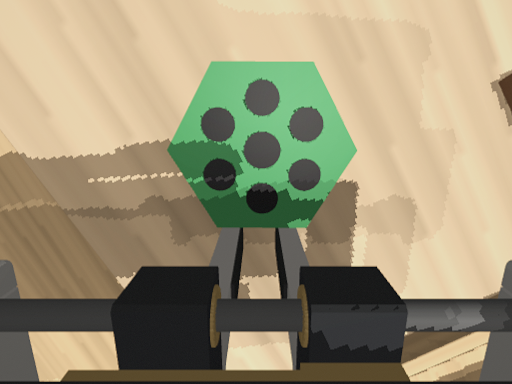

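Emit:
step_arm(motion=[[[0, 0, -0.01, -0.2, 0, 0], [0, -0.0005, -0.012, 0, 0, 0], [0, -0.0005, -0.012, 0, 0, 0], [0, -0.0005, -0.012, 0, 0, 0], [0, -0.0005, -0.012, 0, 0, 0], [0, -0.0005, -0.012, 0, 0, 0], [0, -0.0005, -0.012, 0, 0, 0], [0, -0.0005, -0.012, 0, 0, 0], [0, -0.0005, -0.012, 0, 0, 0], [0, -0.0005, -0.012, 0, 0, 0], [0, -0.0005, -0.012, 0, 0, 0], [0, -0.0005, -0.01, 0, 0, 0]]])

```text
time_s: 16.42
ee_pos: [0.5483, -0.0109, 0.0214]
eef_rot: [0.206, 1.571, -1.785]
force: [-0.4, -2.0, 0.0]
grip_width: 0.0199
```

Run:
```python
from h import *
status();whex("green","pics/w11.png")
```

```text
t 16.43 tcp bed [-16.8 -90.8] z 0.0214 zaxis bed deg -119.61 tilt [-0.     -0.0001] F [-0.4 -2.   0. ] q6 0.33 grip 0.0199
wrist green bed [ -5.7 -53.9] rel yaw 0.267 af 0.0598
```

View pics/w11.png

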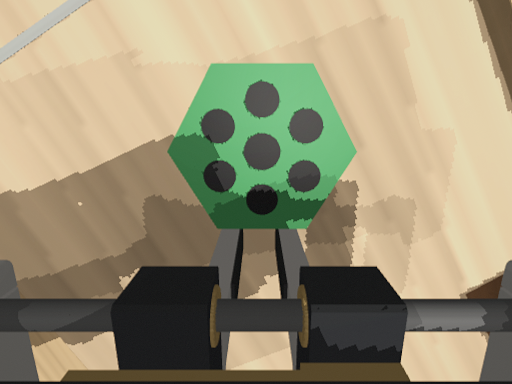

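Emit:
step_arm(motion=[[[0, 0, -0.012, 0, 0, 0], [0, 0, -0.012, 0, 0, 0], [0, 0, -0.012, 0, 0, 0], [0, 0, -0.012, 0, 0, 0], [0, 0, -0.012, 0, 0, 0], [0, 0, -0.012, 0, 0, 0], [0, 0, -0.012, 0, 0, 0], [0, 0, -0.01, 0, 0, 0], [0, 0, 0, 0, 0, 0]]])

```text
time_s: 17.6
ee_pos: [0.5867, 0.0749, 0.0214]
eef_rot: [2.989, 1.57, 0.998]
force: [-0.6, -0.5, -0.9]
grip_width: 0.0197
```

Run:
```python
from h import *
status();o=get_obs();w=camera("wrist");cv2.imwrite("pics/w12.png",w["pixels"][:,:,::-1]);print(w2b(wray(w,o,262,151,.035)))
```

```text
t 17.60 tcp bed [29.6 -9. ] z 0.0214 zaxis bed deg -119.58 tilt [0.0002 0.0003] F [-0.6 -0.5 -0.9] q6 0.49 grip 0.0197
[58.60562379 38.4332959 ]
```

View pics/w12.png

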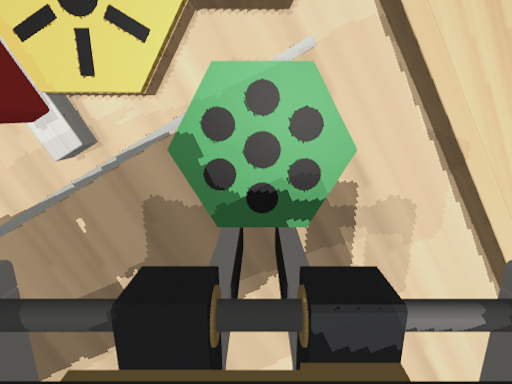

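Emit:
step_arm(motion=[[[0, 0, 0.02, 0, 0, 0], [0, 0, 0.02, -10, 0, 0], [0, 0, 0, -10, 0, 0], [0, 0, 0, -9.6, 0, 0], [0, 0, 0, 0, 0, 0]]])

```text
time_s: 18.27
ee_pos: [0.5697, 0.0364, 0.0215]
eef_rot: [-1.029, 1.571, -2.506]
force: [-0.5, 0.7, -0.2]
grip_width: 0.0197
```

Run:
```python
from h import *
status();plan(63,-28,.0214,-90)
```

```text
t 18.27 tcp bed [  9.  -45.7] z 0.0215 zaxis bed deg -90.14 tilt [-0.0001 -0.    ] F [-0.5  0.7 -0.2] q6 -0.09 grip 0.0197
turn(tool now) [-0.14  0.    0.  ]  shift old axes [  0.1  53.9 -17.8]  shift after turn [  0.1  54.  -17.7]
```

Emit:
step_arm(motion=[[[0, 0.04, 0, 0, 0, 0], [0, 0.014, -0.012, 0, 0, 0], [0, 0, -0.006, 0, 0, 0], [0, 0, 0, 0, 0, 0]]], fingers=0.07)

```text
time_s: 18.77
ee_pos: [0.6213, 0.0606, 0.0213]
eef_rot: [-1.607, 1.57, -3.083]
force: [-0.9, 0.0, 0.0]
grip_width: 0.0567
```

Run:
```python
from h import *
status();o=get_obs();w=camera("wrist");cv2.imwrite("pics/w13.png",w["pixels"][:,:,::-1])
```

```text
t 18.77 tcp bed [ 62.7 -26.6] z 0.0213 zaxis bed deg -90.10 tilt [-0.0008 -0.    ] F [-0.9  0.   0. ] q6 -0.06 grip 0.0567
```

View pics/w13.png

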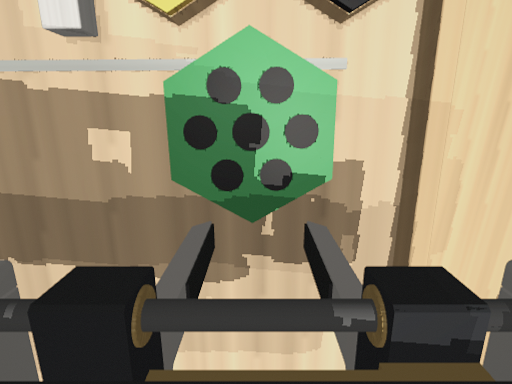

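Emit:
step_arm(motion=[[[0, 0, -0.004, 0, 0, 0], [0, 0, -0.01, 0, 0, 0], [0, 0, -0.009, 0, 0, 0], [0, 0, -0.008, 0, 0, 0], [0, 0, -0.008, 0, 0, 0], [0, 0, -0.008, 0, 0, 0], [0, 0, 0, 0, 0, 0]]])

```text
time_s: 19.7
ee_pos: [0.6176, 0.1082, 0.0214]
eef_rot: [2.873, 1.571, 1.399]
force: [0.1, 1.0, 0.2]
grip_width: 0.0699
```

Run:
```python
from h import *
status();o=get_obs();w=camera("wrist");cv2.imwrite("pics/w14.png",w["pixels"][:,:,::-1])
```

```text
t 19.70 tcp bed [63.6 21.2] z 0.0214 zaxis bed deg -89.98 tilt [0.     0.0003] F [0.1 1.  0.2] q6 0.02 grip 0.0699
```

View pics/w14.png

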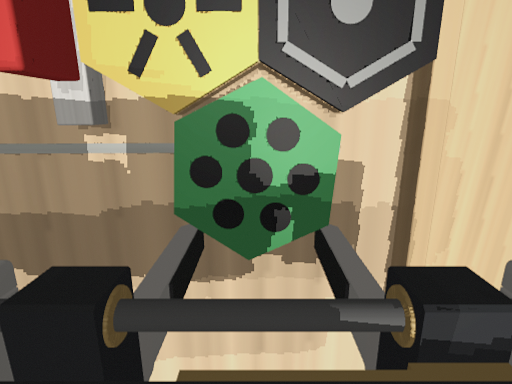

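Emit:
step_arm(motion=[[[0, 0, -0.005, 0, 0, 0], [0, 0, 0, 0, 0, 0]]])

```text
time_s: 20.0
ee_pos: [0.6172, 0.1125, 0.0214]
eef_rot: [0.555, 1.571, -0.92]
force: [-0.4, -0.7, -0.6]
grip_width: 0.07
```

Emit:
step_arm(motion=[[[0, 0, -0.003, 0, 0, 0], [0, 0, 0, 0, 0, 0]]])

```text
time_s: 20.25
ee_pos: [0.6172, 0.1148, 0.0215]
eef_rot: [0.497, 1.57, -0.978]
force: [1.7, -6.0, 0.3]
grip_width: 0.07
```

Emit:
step_arm(motion=[[[0, 0, -0.002, 0, 0, 0], [0, 0, 0, 0, 0, 0]]])

```text
time_s: 20.5
ee_pos: [0.6174, 0.1155, 0.0216]
eef_rot: [0.345, 1.568, -1.13]
force: [4.8, -13.7, 1.2]
grip_width: 0.0697
```

Run:
```python
from h import *
status();o=get_obs();w=camera("wrist");cv2.imwrite("pics/w15.png",w["pixels"][:,:,::-1])
```

```text
t 20.50 tcp bed [64.1 28.5] z 0.0216 zaxis bed deg -90.02 tilt [ 0.0013 -0.0028] F [  4.8 -13.7   1.2] q6 0.03 grip 0.0697
```

View pics/w15.png

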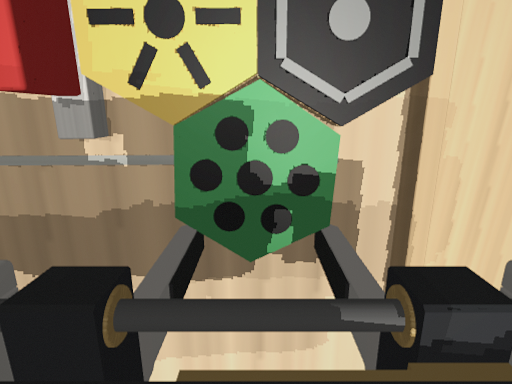

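Emit:
step_arm(motion=[[[0, 0, 0.015, 0, 0, 0], [-0.02, 0, 0.025, 0, 0, 0], [-0.04, 0, 0.02, 0, 0, 0], [-0.03, 0, 0, 0, 0, 0], [0, 0, 0, 0, 0, 0]]])

```text
time_s: 21.18
ee_pos: [0.6234, 0.0574, 0.1138]
eef_rot: [1.643, 1.567, 0.167]
force: [-0.4, -0.5, -0.9]
grip_width: 0.0699
```

Run:
```python
from h import *
status();o=get_obs();w=camera("wrist");cv2.imwrite("pics/w16.png",cv2.resize(w["pixels"][0:240,80:450,::-1],None,fx=2,fy=2,interpolation=cv2.INTER_CUBIC))
```

```text
t 21.18 tcp bed [ 64.5 -30. ] z 0.1138 zaxis bed deg -90.06 tilt [0.0039 0.0007] F [-0.4 -0.5 -0.9] q6 -0.06 grip 0.0699
```

View pics/w16.png

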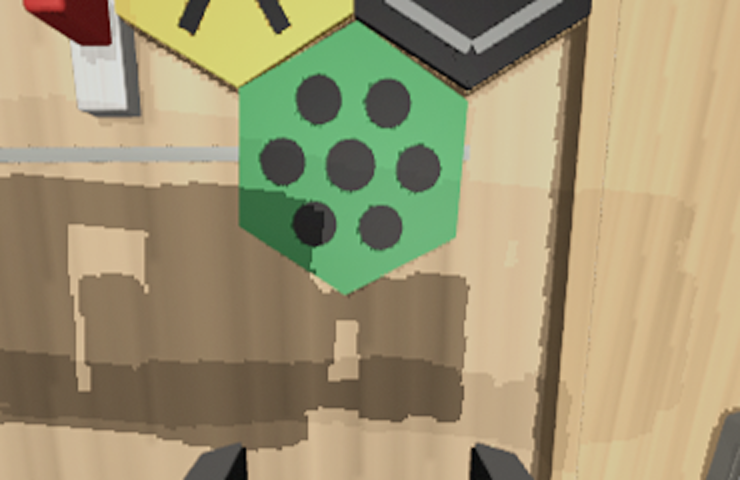

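Run:
```python
from h import *
o=get_obs();w=camera("wrist")
f=lambda x,y:w2b(wray(w,o,(x+.5)/2-.5+80,(y+.5)/2-.5,.035))
g=np.array([f(*p) for p in [(355,20),(467,97),(457,237),(345,294),(238,225),(239,88)]])
print(np.round(g,1),"ctr",np.round(g.mean(0),1),"af",np.linalg.norm(g-g.mean(0),axis=1).mean()*1.732)
d=g-g.mean(0);a=np.angle(np.sum(((d[:,0]+1j*d[:,1])/np.hypot(*d.T))**6))/6
print("corner phase rel y (deg)",np.rad2deg(np.angle(np.exp(6j*(a-np.pi/2)))/6), [round(np.rad2deg(np.arctan2(q[1],q[0]))%60-30,2) for q in d])
print("black low corner",f(470,90),"yel right corner",f(238,88),"notch",f(355,16),"wall",f(585,0),f(545,480), "wall z32")
print("circle ctr",f(350,165), f(282,161),f(418,168))
```

```text
[[ 63.2 120.5]
 [106.4  93.9]
 [104.7  41.4]
 [ 58.8  18.4]
 [ 15.5  46.3]
 [ 18.5  97.2]] ctr [61.2 69.6] af 88.75532157166826
corner phase rel y (deg) -2.5938086445439015 [np.float64(-2.3), np.float64(-1.76), np.float64(-2.94), np.float64(-2.69), np.float64(-2.96), np.float64(-2.9)]
black low corner [107.45202882  96.36370589] yel right corner [18.13625003 97.19523352] notch [ 63.22873602 121.79077763] wall [148.84779952 126.96916891] [148.89442635 -65.6066432 ] wall z32
circle ctr [61.10443818 69.1977257 ] [34.18308833 70.7294247 ] [88.10286917 68.03612164]
```

Run:
```python
from h import *
plan(27,6.6,.0215,-120)
```

```text
turn(tool now) [ 2.997e+01 -1.000e-02  5.000e-02]  shift old axes [ 89.3 -36.2 -36.1]  shift after turn [ 89.2 -49.4 -13.2]
```

Emit:
step_arm(motion=[[[0, 0, 0, 10, 0, 0], [0, 0, 0, 10, 0, 0], [0, 0, 0, 10, 0, 0], [0.01, -0.05, -0.013, 0, 0, 0], [0.04, 0, 0, 0, 0, 0], [0.039, 0, 0, 0, 0, 0], [0, 0, 0, 0, 0, 0], [0, 0, -0.012, 0, 0, 0], [0, 0, -0.004, 0, 0, 0], [0, 0, 0, 0, 0, 0]]], fingers=0.02)

```text
time_s: 22.52
ee_pos: [0.5895, 0.1053, 0.0234]
eef_rot: [2.164, 1.569, 0.166]
force: [-0.3, 0.6, 0.2]
grip_width: 0.0199
```

Emit:
step_arm(motion=[[[0, 0, -0.002, 0, 0, 0], [0, 0, 0, 0, 0, 0]]])

```text
time_s: 22.78
ee_pos: [0.59, 0.1063, 0.0229]
eef_rot: [1.213, 1.57, -0.786]
force: [-0.1, -3.2, 2.3]
grip_width: 0.0199
```

Emit:
step_arm(motion=[[[0, 0, -0.002, 0, 0, 0], [0, 0, 0, 0, 0, 0]]])

```text
time_s: 23.02
ee_pos: [0.5908, 0.1071, 0.0229]
eef_rot: [0.535, 1.569, -1.464]
force: [-1.2, -10.2, 4.5]
grip_width: 0.0204
```

Emit:
step_arm(motion=[[[0, 0, -0.0015, 0, 0, 0], [0, 0, 0, 0, 0, 0]]])

```text
time_s: 23.28
ee_pos: [0.5911, 0.1074, 0.0229]
eef_rot: [0.125, 1.567, -1.875]
force: [-4.8, -18.9, 8.3]
grip_width: 0.02
```

Run:
```python
from h import *
status();o=get_obs();w=camera("wrist");cv2.imwrite("pics/w17.png",cv2.resize(w["pixels"][0:240,80:450,::-1],None,fx=2,fy=2,interpolation=cv2.INTER_CUBIC))
```

```text
t 23.27 tcp bed [37.2 23. ] z 0.0229 zaxis bed deg -120.06 tilt [-0.001  -0.0033] F [ -4.8 -18.9   8.3] q6 0.55 grip 0.0200
```

View pics/w17.png

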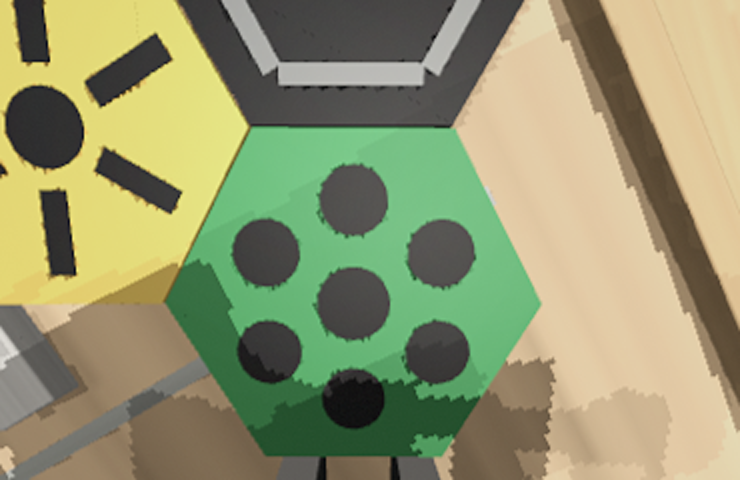

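Green is now flush with both black and yellow: the shared edges run from (250,126) to (452,126) and from (250,126) to (165,300). I'll back off and press the bar once more.

Emit:
step_arm(motion=[[[0, 0, 0.015, 0, 0, 0], [-0.02, 0, 0.015, 0, 0, 0], [-0.045, 0, 0, 10, 0, 0], [-0.02, 0, 0, 10, 0, 0], [0, 0, 0, 10, 0, 0], [0, 0, 0, 10, 0, 0], [0, 0, 0, 10, 0, 0], [0, 0, 0, 10, 0, 0], [0, 0, 0, 0, 0, 0]]])

```text
time_s: 24.45
ee_pos: [0.5786, 0.0825, 0.1074]
eef_rot: [-1.45, 1.57, 1.788]
force: [0.1, 0.2, -0.6]
grip_width: 0.0198
```

Run:
```python
from h import *
status();plan(-80,143,.108,180)
```

```text
t 24.45 tcp bed [22.3 -0.7] z 0.1074 zaxis bed deg -179.97 tilt [-0.0001  0.0004] F [ 0.1  0.2 -0.6] q6 1.55 grip 0.0198
turn(tool now) [0.03 0.   0.02]  shift old axes [  -0.6 -143.7  102.3]  shift after turn [  -0.6 -143.7  102.3]
```

Emit:
step_arm(motion=[[[0, -0.04, 0.035, 0, 0, 0], [0, -0.04, 0.035, 0, 0, 0], [0, -0.04, 0.032, 0, 0, 0], [0, -0.023, 0, 0, 0, 0], [0, 0, 0, 0, 0, 0], [0.035, 0, 0, 0, 0, 0], [0.028, 0, 0, 0, 0, 0], [0, 0, -0.01, 0, 0, 0], [0, 0, -0.01, 0, 0, 0], [0, 0, 0, 0, 0, 0]]])

```text
time_s: 25.7
ee_pos: [0.4849, 0.217, 0.0455]
eef_rot: [-2.876, 1.569, 0.361]
force: [0.1, -0.4, 0.2]
grip_width: 0.0202
```

Run:
```python
from h import *
status()
```

```text
t 25.70 tcp bed [-58.  142.3] z 0.0455 zaxis bed deg -180.03 tilt [0.0019 0.0007] F [ 0.1 -0.4  0.2] q6 1.83 grip 0.0202
```

Emit:
step_arm(motion=[[[0, 0, -0.004, 0, 0, 0], [0, 0, 0, 0, 0, 0]]])

```text
time_s: 25.95
ee_pos: [0.4877, 0.2175, 0.0448]
eef_rot: [-2.849, 1.57, 0.389]
force: [-0.3, -0.1, 1.1]
grip_width: 0.0201
```

Emit:
step_arm(motion=[[[0, 0, -0.0015, 0, 0, 0], [0, 0, 0, 0, 0, 0]]])

```text
time_s: 26.2
ee_pos: [0.489, 0.2176, 0.0445]
eef_rot: [2.425, 1.571, -0.621]
force: [-0.5, 0.2, -0.7]
grip_width: 0.0198
```

Emit:
step_arm(motion=[[[0, 0, -0.0015, 0, 0, 0], [0, 0, 0, 0, 0, 0]]])

```text
time_s: 26.45
ee_pos: [0.4894, 0.2177, 0.0445]
eef_rot: [0.11, 1.568, -2.935]
force: [-10.2, -1.9, 6.6]
grip_width: 0.0196
```

Emit:
step_arm(motion=[[[0, 0, -0.001, 0, 0, 0], [0, 0, 0, 0, 0, 0]]])

```text
time_s: 26.7
ee_pos: [0.4895, 0.2177, 0.0444]
eef_rot: [0.129, 1.566, -2.917]
force: [-16.7, -1.7, 12.8]
grip_width: 0.0199
```

Emit:
step_arm(motion=[[[0, 0, 0.012, 0, 0, 0], [-0.03, 0, 0.01, 0, 0, 0], [-0.05, 0, 0.02, 0, 0, 0], [-0.05, 0.01, 0.02, 0, 0, 0], [-0.03, 0.02, 0, 0, 0, 0], [0, 0, 0, 0, 0, 0]]])

```text
time_s: 27.45
ee_pos: [0.4333, 0.1817, 0.2064]
eef_rot: [-2.944, 1.566, 0.292]
force: [0.1, 0.6, -0.1]
grip_width: 0.02
```

Run:
```python
from h import *
status();o=get_obs();w=camera("wrist");cv2.imwrite("pics/w18.png",cv2.resize(w["pixels"][0:260,120:440,::-1],None,fx=2.2,fy=2.2,interpolation=cv2.INTER_CUBIC))
c=camera("top");cv2.imwrite("pics/t18.png",cv2.resize(c["pixels"][120:270,225:435,::-1],None,fx=3.5,fy=3.5,interpolation=cv2.INTER_CUBIC))
```

```text
t 27.45 tcp bed [-112.8  112. ] z 0.2064 zaxis bed deg -180.08 tilt [0.0043 0.0013] F [ 0.1  0.6 -0.1] q6 1.80 grip 0.0200
```

View pics/w18.png

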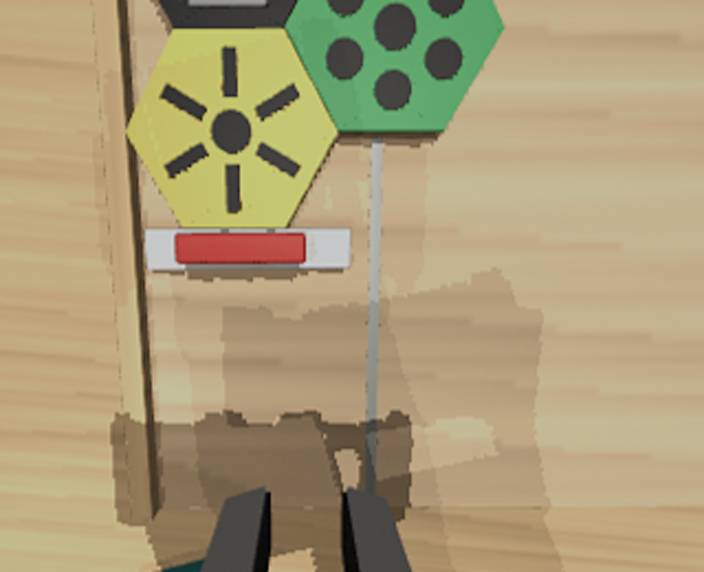

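View pics/t18.png

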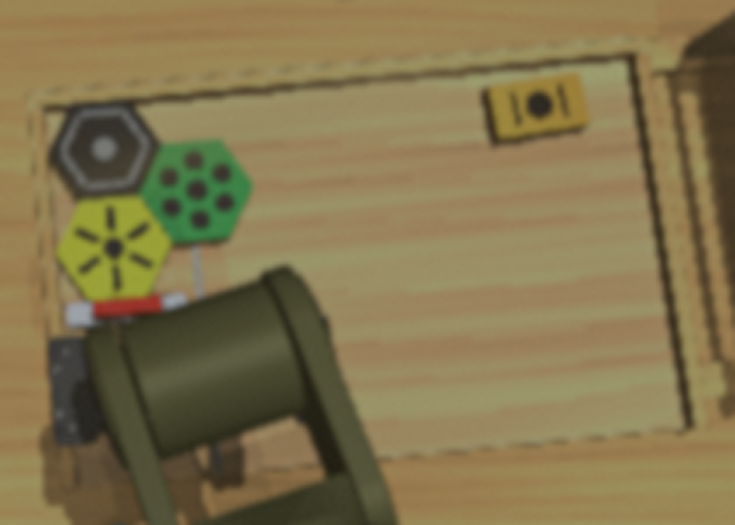

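Run:
```python
from h import *
c=camera("top")
f=lambda x,y:w2b(ray(c,225+(x+.5)/3.5-.5,120+(y+.5)/3.5-.5,.035))
b,y,g=f(103,149),f(114,248),f(197,190);print(b,y,g,*[np.linalg.norm(p-q) for p,q in[(b,y),(b,g),(y,g)]])
thex("green");thex("yellow",roi=(235,130,300,203))
ob=get_obs();print(ob["time_s"],np.abs(ob["joint_vel"]).max())
ticket.hand_in()
```

```text
[106.39510123 148.84268133] [ 16.73345352 147.06659712] [61.98147078 69.08278613] 89.67923698386033 91.29190244112328 90.1601788078997
top green bed [60.3 70.6] rel yaw -0.013 af 0.0847
top yellow bed [ 21.6 151.1] rel yaw 0.195 af 0.0912
27.7 0.005652486876781464
the job is handed in; nothing more can be done
```

I packed the three blocks, closed the lock-up bar on them and handed the job in at 27.7 s; the hand-in reports no verdict.

I pushed yellow directly in front of black along the left wall and slid the bar up to it. Green first stuck in the notch turned by about 2.6°. I straightened it with one flush push towards black, then pressed the bar once more.

**Last checks:**
- **Spacing:** hand-picked centres in the top view, good to 1–2 mm, gave black–yellow 89.7 mm, black–green 91.3 mm and yellow–green 90.2 mm. The limit is 93.5 mm.
- **Position and angle:** black read (106, 149) mm in the bed, with bed zero set partly from black's given place. Green was turned by −0.013 rad against the 0.08 limit.
- **Lock-up bar:** it stopped hard at the same position both times I pressed it, which matches about 0.085 m.
- **Other things:** the brass plate showed no visible movement in the last top view. I did not re-measure the ink can, ink jar or spatula, but never worked near them.
- **Disagreement:** the automatic yellow reading gave 0.195 rad and a centre of (21.6, 151.1) mm, where the hand-picked centre was (16.7, 147.1) mm. I put this down to the colour mask picking up wood, because the wrist picture shows yellow flush with the black, the green and the bar. I did not re-measure it.

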